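# Index the valve body to its next port

### The job

The port that stands at the lap is finished: set the six-port valve body to its next port. Draw the slide carriage back until the lap is clear of the body; pull up the index plunger's knob, turn the stage clockwise (seen from above) to the very next hole and let the plunger drop in so that the stage is locked; then run the carriage fully home to its stop at the V-block, so that the lap stands in the new port. Do not disturb the parts and tools lying on the bench, and let go of everything.

Things in the scene. Friction and masses are not known exactly. Their poses are not given: they have to be found in the camera images.
- carriage (a joint): Slide carriage, m drawn back from its stop at the V-block: 0 = fully home, lap nose 12 mm inside the valve body; nose out from 0.012 on; travel ends at 0.080. Starts at 0 to 0.006. Stiff (about 7 N to move), stays where left. A lap in a port blocks the stage from turning, and the carriage cannot go home unless a port faces the lap.
- stage (a joint): Rotary stage on the carriage, rad: 0 = the hole it starts locked in (within 0.01), growing CLOCKWISE seen from above. Six holes 60 degrees apart: the next is at 1.047. Locked, it has 0.013 of play either way. Unlocked it turns with about 1.6 N at the knob and does not coast.
- plunger (a joint): Lift of the index plunger, m: 0 = right down in its hole, nose 8 mm below the plate's face; out of the plate from 0.008 on; travel ends at 0.014. About 0.008 after release: the pin stands on the plate between holes. Spring presses it down, 5.6 N at 0 to 10.5 N at 0.014. The 9 mm round-nosed pin drops into the 11 mm hole by itself when within some 3 mm of its centre.
- carriage_grip (a point): Centre of the carriage's upright black grip, a smooth cylinder 25 mm across, 44 mm tall (22 mm above and below this point), 100 mm above the bench, on a 14 mm post; the bracket below it has its top 44 mm below this point. Fixed to the carriage at its rear end. Axes are the track's: +x toward the V-block (home), -x draws back, z up.
- stage_axis (a point): On the stage's vertical turning axis at the upper face of the index plate, 72 mm above the bench. Rides on the carriage but does not turn; axes are the track's, +x toward the V-block, z up. It lies 128 mm along +x and 30 mm along +y from the grip. The index plate is a dark iron disc 184 mm across, fixed on the carriage, its holes 74 mm from this axis.
- valve_body (a point): Centre of the dark steel valve body on the stage, 111 mm above the bench, at the height of its six radial ports (round, 14 mm, 60 degrees apart). The body is 64 mm across, its top 132 mm and its centre screw's top 143 mm above the bench; it stands on a steel table 108 mm across, top 90 mm above the bench. Turns with the stage.
- plunger_knob (a point): Centre of the plunger's black knob, a cylinder 25 mm across, 24 mm tall, 118.5 mm above the bench when down, on an arm of the stage 74 mm from its axis: at 150 degrees anticlockwise from the track's +x at the start, 90 at the next hole. A 16 mm sleeve joins it to the arm, whose top is 30 mm below this point. Pull straight up; it spins freely on its own axis; carrying it round turns the stage.
- lap_nose (a point): Tip of the fixed bronze lap, 10 mm across, 111 mm above the bench, that points along the track's -x from the steel arbor strapped in the V-block. 20 mm from the stage's axis when the carriage is home.
- bed: Fixed iron bed, 500 by 136 mm, 14 mm thick, carrying the dovetail track. Origin on the bench below the stage's axis when the carriage is home; x along the track toward the V-block, z up. The green enamel V-block stands on it 96 to 202 mm along +x, 96 mm wide, 125 mm high, its clamp screw reaching 156 mm.
- bushing: Bystander, loose: bronze lap bushing, a plain tube 42 mm across, 24 mm bore, 46 mm tall. Origin at its underside. Leave it where it lies.
- land_plug: Bystander, loose: black steel spool land plug, 30 mm across with three lands, 64 mm tall, standing. Origin at its underside. Leave it where it lies.
- collar: Bystander, loose: dull zinc spacer collar, a ring 52 mm across, 30 mm bore, 16 mm tall. Origin at its underside. Leave it where it lies.
- wrench: Bystander, loose: steel spanner lying flat, 190 mm long, 8 mm thick. Origin at its underside. Leave it where it lies.
- compound_tin: Bystander, loose: flat tin of lapping compound, 73 mm across, 44 mm tall. Origin at its underside. Leave it where it lies.
- brush: Bystander, loose: wooden-handled bench brush lying flat, 170 mm long, 20 mm thick. Origin at its underside. Leave it where it lies.
- micrometer: Bystander, loose: outside micrometer lying flat, about 120 mm long, 16 mm thick. Origin at its underside. Leave it where it lies.

How it is judged:
By the outcome, as a careful person would: the job done as asked, in the order asked, and still so for the second after the job is handed in, with the robot touching nothing.
It also fails if it takes over 56 s, if anything falls off the work surface, if the arm or the gripper's body presses on something with over 40 N, if the wrist force passes 120 N, or if a joint passes its speed limit or range.

### The arm

A 7-joint arm with a two-finger parallel gripper is mounted at the origin on the work surface. World frame = base frame: x ahead of the robot, y to its left, z up, the work surface at z = 0. Lengths are in m, angles in degrees, forces in N, time in s.
With the tool pointing down it reaches from about 0.4 to 0.85 m from the base axis. Payload 4.5 kg.
Tool frame: the origin (TCP) lies between the finger pads; the fingertips stand 11 mm ahead of it and the grasp point (between the pads) lies 8 mm behind it; z points along the fingers, y is the line along which they close (so a half turn about z gives the same grasp; the last joint's range is limited). The gripper opens to 88 mm and grips with 3 to 60 N. Pads are 18 mm wide; open, the fingers measure 123 mm over their backs; the gripper's body (75 mm by 187 mm) begins 45 mm behind the grasp point.
Start: joints at [77.796, 39.483, -11.15, 89.685, 9.013, 51.709, -12.324], TCP at [0.153, -0.606, 0.212] pointing down, gripper open.
Joint ranges: [-172.22, 172.22], [-26.19, 119.32], [-84.43, 86.54], [7.71, 146.69], [-57.33, 237.33], [2.42, 119.75], [-152.13, 152.13]. Speed limits (degrees/s): [147.25, 147.25, 180, 180, 180, 180, 180].

### API

Orientations are given as [roll, pitch, yaw] about the fixed x, y, z axes, in that order (R = Rz(yaw) Ry(pitch) Rx(roll)).
In Python, from plant import env gives the robot as it stands. The module is installed in compiled form; this text tells all that it offers.
- The arm moves only by the tool arm_command, never from a script. Its argument "deltas" is a list of rows, each a list of 7 numbers: the shift along the tool's x, y, z in cm, then the turn, a rotation vector about the tool's x, y, z in degrees, then the finger opening in cm, from 0 to 8.81. In form: [[dx, dy, dz, wx, wy, wz, claw], ...]. A call has 1 to 10 rows; each row is the pose to reach, as a shift and turn from the pose commanded when the call began, along the tool's axes at that moment; what a row does not reach only later rows make up. A row lasts 1/10 s, in which the tool goes at most 50 mm and 8.59 degrees, less where a joint would pass 70% of its speed; a pose out of reach is approached as far as the arm can. A call with a gripper value outside its range is refused whole. The fingers move at their own pace and stop on an object; "grip_force" is the grip in N (left out, the last holds). Time passes only in rows, so rows that repeat a pose let the fingers close. It gives the time, the measured TCP pose, the force, the opening and the grip force at its end, in the units of the state.
- env.observe(): the state, without advancing time (a new reading comes with each control period).
- env.get_image(name): name is "side" or "top"; returns a dict with "pixels" (400x640x3 uint8, red, green, blue), "range_z" (400x640 float32, m along the optical axis (not along the pixel's ray), 0 where there is no reading), "mtx" (3x3 intrinsics, pixels), "R" (3x3) and "t" (3): a world point X has camera coordinates R X + t. Camera axes: x right, y down, z forward; pixel columns grow to the right and rows downward; lengths in m; the calibration is good to about 2 mm. A picture is of the moment at which its call begins.
- env.finish_job(): hands the job in; it is judged then, once.
The state is a dict: "t": time; "joints": joint angles; "qd": joint speeds; "joint_efforts": joint torques, N m; "tool_pos": TCP position; "eef_rot": TCP orientation; "contact_force": force on the tool from outside, world axes, zero at the start; "moment": the same for the moment, N m; "gripper_width": finger opening in m; "finger_force": force on a finger pad.
Only numpy, scipy, OpenCV 4.12 (cv2) and the standard library are available. Lean on these libraries where they do the work, as an engineer would, in place of code of your own. Each camera call takes 0.05 s, during which the arm holds its last target. There are 200 camera calls.

## Working session

There is one attempt and no reset: what is moved stays moved. The work goes in short steps, Python scripts to look and compute and a tool call to move; the robot and the scene stay as the last step left them, time stands still between calls to the robot, and variables do not carry over. Pictures are saved under pics/ and viewed, at most 10 in all, crops included, and the job is handed in when it is done.

Besides the shell and the picture viewer there is one more tool, called after "Call:" in YAML: its name, and indented under it one key for each argument. arm_command: Moves the arm, as the interface text tells. Its arguments: {"type":"object","properties":{"deltas":{"type":"array"},"grip_force":{"type":"number"}},"required":["deltas"]}

```bash
mkdir -p pics; cat > h.py <<'E'
import numpy as np, cv2
from plant import env
def cast(im,u,v,z):
    d=np.linalg.inv(im["mtx"])@np.array([u,v,1.]); R=im["R"]; c=-R.T@im["t"]; w=R.T@d
    return c+w*(z-c[2])/w[2]
def pts(im):
    v,u=np.mgrid[0:400,0:640]; d=im["range_z"]
    P=np.stack([u,v,np.ones_like(u)],-1)@np.linalg.inv(im["mtx"]).T*d[...,None]
    return (P-im["t"])@im["R"]
def proj(im,X):
    c=im["R"]@np.array(X)+im["t"]; p=im["mtx"]@c; return p[:2]/p[2]
E
python3 - <<'E'
from h import *
for n in("top","side"):
    im=env.get_image(n); cv2.imwrite(f"pics/{n}0.png",im["pixels"][...,::-1]); np.savez(f"{n}0.npz",**im)
    print(n,-im["R"].T@im["t"],im["R"][2])
print(env.observe())
E
```

```text
top [ 0.47854432 -0.00324451  0.98132862] [ 0.12791472  0.03938423 -0.99100288]
side [ 0.35731909 -0.49840196  0.63694503] [ 0.30442596  0.65947945 -0.68732212]
{'t': 0.1, 'joints': array([ 77.79509363,  39.52810094, -11.14662926,  89.73768306,
         9.0122919 ,  51.70911357, -12.32301664]), 'qd': array([ 0.06015224, -0.09694553,  0.02826876, -0.25263059, -0.03084377,
        0.03525928,  0.08689842]), 'joint_efforts': array([-3.76343916e-03, -5.28499711e+01, -1.27197616e+00, -1.53837883e+01,
       -5.26232400e-02,  1.99127280e-03,  8.26418272e-05]), 'tool_pos': array([ 0.1525229 , -0.60548576,  0.21149964]), 'eef_rot': array([-1.79907134e+02,  5.54975922e-03,  1.41479426e+01]), 'contact_force': array([-0.79229685,  0.0391525 , -0.06115665]), 'moment': array([ 0.06491532, -0.00370743,  0.0375932 ]), 'finger_force': 0.0, 'gripper_width': 0.0881467665491319}
```

View pics/top0.png

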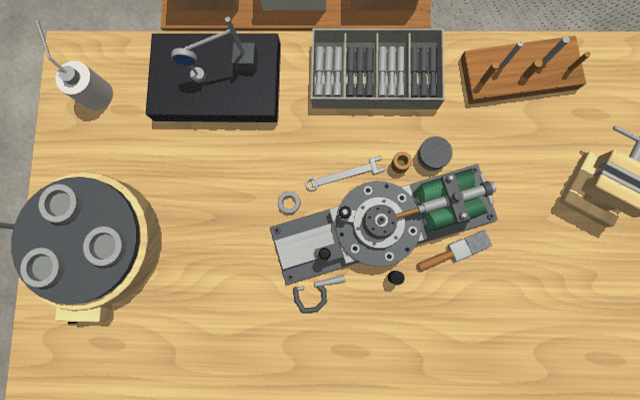

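View pics/side0.png

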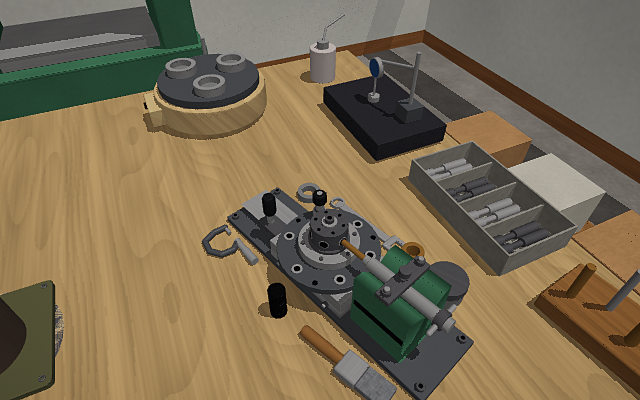

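The top view shows the grip at about (324,254), knob (345,213), valve body (380,220), V-block (450,200) and the lap pointing lower-left at (405,213). In the side view the grip is at (269,203) and the knob at (320,196). The bystanders lie close around the bed.

```bash
python3 - <<'E'
from h import *
T=dict(np.load("top0.npz")); S=dict(np.load("side0.npz"))
print(cast(T,320,200,0), cast(T,420,200,0)-cast(T,320,200,0))
for n,im,boxes in(("top",T,{"grip":(310,240,340,270),"knob":(333,200,360,226)}),("side",S,{"grip":(255,185,283,225),"knob":(308,185,332,212)})):
    P=pts(im)
    for k,(a,b,c,d) in boxes.items():
        sub=P[b:d,a:c]; dark=im["pixels"][b:d,a:c].max(-1)<60
        lo,hi=(.115,.13) if k=="grip" else (.123,.14)
        m=(sub[...,2]>lo)&(sub[...,2]<hi)&dark
        q=sub[m]; print(n,k,m.sum(),q.mean(0).round(4),q.min(0).round(4),q.max(0).round(4))
    z=P[...,2]; 
    # plate points
    # bed corners/orientation: green V-block top
    hsv=cv2.cvtColor(im["pixels"],cv2.COLOR_RGB2HSV)
    g=(hsv[...,0]>50)&(hsv[...,0]<85)&(hsv[...,1]>90)&(z>.02)&(z<.14)&(P[...,0]>.3)&(P[...,0]<.9)
    q=P[g&(z>.08)][:,:2].astype(np.float32); r=cv2.minAreaRect(q); print("V",r)
    iron=(z>.068)&(z<.0755)&(abs(P[...,0]-.6)<.3); q=P[iron][:,:2].astype(np.float32); print("plate",iron.sum(),cv2.minEnclosingCircle(q))
    bd=(z>.006)&(z<.020)&(abs(P[...,0]-.6)<.35)&(abs(P[...,1])<.3)
    q=(bd*255).astype(np.uint8); cs,_=cv2.findContours(q,0,2); 
    ap=P[bd][:,:2].astype(np.float32); print("bed",cv2.minAreaRect(ap))
E
```

```text
[0.62405227 0.04371898 0.        ] [ 0.00383978 -0.23115192  0.        ]
top grip 106 [0.4974 0.0268 0.12  ] [0.4866 0.0154 0.115 ] [0.5088 0.0377 0.1251]
top knob 75 [ 0.5805 -0.0116  0.1289] [ 0.5692 -0.0234  0.1246] [ 0.5935 -0.0012  0.1322]
V ((0.6133983731269836, -0.23170948028564453), (0.09533011168241501, 0.10549455881118774), 18.193992614746094)
plate 3708 ((0.6473433971405029, 0.03328019753098488), 0.6140027046203613)
bed ((0.6888039112091064, -0.07745441794395447), (0.6414427161216736, 0.5962917804718018), 23.425792694091797)
side grip 113 [0.5009 0.0258 0.1208] [0.4905 0.016  0.1152] [0.5124 0.0381 0.1249]
side knob 115 [ 0.5834 -0.0172  0.1295] [ 0.564  -0.0586  0.1231] [ 0.5971 -0.0013  0.1344]
V ((0.5826873183250427, -0.12060782313346863), (0.09833581000566483, 0.3368634283542633), 18.044103622436523)
plate 4135 ((0.628821849822998, 0.1308390349149704), 0.5322334170341492)
bed ((0.7173495888710022, -0.046469807624816895), (0.5749605298042297, 0.577711284160614), 20.915719985961914)
```

```bash
cat >> h.py <<'E'
from scipy.spatial.transform import Rotation as Ro
UX=np.array([.3107,-.9505,0]);UY=np.array([.9505,.3107,0])
def go(p,yaw=18.1):
    s=env.observe(); R=Ro.from_euler("xyz",s["eef_rot"],degrees=True)
    print("cm",(R.inv().apply(np.array(p)-s["tool_pos"])*100).round(2),"rotdeg",(R.inv()*Ro.from_euler("xyz",[180,0,yaw],degrees=True)).as_rotvec(degrees=True).round(2))
E
python3 -c "
from h import *
go([.498,.0265,.2]);go([.45,-.25,.212])"
```

```text
cm [ 48.95 -52.84   1.23] rotdeg [-0.09  0.   -3.95]
cm [ 3.753e+01 -2.720e+01 -1.000e-02] rotdeg [-0.09  0.   -3.95]
```

Call:
arm_command:
  deltas:
    - [2,-1.5,0,0,0,-1,8.8]
    - [6,-4.5,0,0,0,-2,8.8]
    - [10,-7.5,0,0,0,-3,8.8]
    - [14,-10.5,0,0,0,-4,8.8]
    - [18,-13.5,0,0,0,-4,8.8]
    - [22,-16.5,0,0,0,-4,8.8]
    - [26,-19.5,0,0,0,-4,8.8]
    - [30,-22.5,0,0,0,-4,8.8]
    - [34,-26,0,0,0,-4,8.8]
    - [37,-28,0,0,0,-4,8.8]

```text
t: 1.1
tool_pos: [0.4442, -0.2407, 0.2121]
eef_rot: [-179.9, -0.0, 18.3]
contact_force: [1.0, -0.8, -0.2]
gripper_width: 0.088
finger_force: 0.0
```

```bash
python3 -c "
from h import *
go([.498,.0265,.2])"
```

```text
cm [ 13.5  -23.68   1.24] rotdeg [-0.08 -0.    0.21]
```

Call:
arm_command:
  deltas:
    - [1.5,-3,0,0,0,0,6]
    - [4,-7,0,0,0,0,6]
    - [6.5,-11,0,0,0,0,6]
    - [9,-15,0,0,0,0,6]
    - [11.5,-19.5,0.5,0,0,0,6]
    - [13.5,-23.7,1.2,0,0,0,6]
    - [13.5,-23.7,3,0,0,0,6]
    - [13.5,-23.7,5,0,0,0,6]
    - [13.5,-23.7,6,0,0,0,6]
    - [13.5,-23.7,6,0,0,0,6]

```text
t: 2.1
tool_pos: [0.4965, 0.0227, 0.151]
eef_rot: [-180.0, 0.2, 18.1]
contact_force: [0.7, 0.5, -0.0]
gripper_width: 0.0599
finger_force: 0.0
```

```bash
python3 -c "
from h import *
go([.498,.0265,.097])
for n in('top','side'):
    im=env.get_image(n); p=proj(im,[.498,.0265,.1]).astype(int); print(n,p)
    c=im['pixels'][max(p[1]-60,0):p[1]+60,p[0]-70:p[0]+70]
    cv2.imwrite('pics/a_%s.png'%n,cv2.resize(c,None,fx=4,fy=4)[...,::-1])
a=cv2.imread('pics/a_side.png');cv2.imwrite('pics/a.png',a)"
```

```text
cm [ 0.28 -0.31  5.4 ] rotdeg [-0.02  0.19  0.03]
top [324 253]
side [267 206]
```

View pics/a.png

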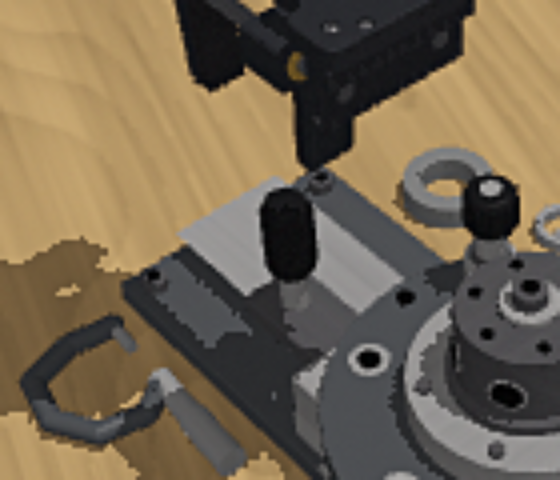

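The side view shows the open fingers above the grip, with tips at about (212,85) and (322,165) in the crop and the grip top at (288,195). I'll project the expected tips to check.

```bash
python3 -c "
from h import *
s=env.observe(); print(s['tool_pos'],s['eef_rot'])
im=env.get_image('side')
for d in(-.047,-.039,-.03,0,.03,.039,.047): print(d,((proj(im,s['tool_pos']+UX*d-[0,0,.011])-[197,146])*4).round())
print((proj(im,[.498,.0265,.122])-[197,146])*4)
P=pts(im); px=im['pixels']
for (u,v) in [(212,75),(322,155),(288,193)]:
    print(P[v//4+146,u//4+197].round(4))
go([.498,.0265,.097])
"
```

```text
[0.49773451 0.02264901 0.15244461] [ 1.79987988e+02 -1.80483967e-03  1.80922669e+01]
-0.047 [212. 130.]
-0.039 [223. 138.]
-0.03 [235. 148.]
0 [276. 181.]
0.03 [318. 216.]
0.039 [332. 227.]
0.047 [343. 236.]
[276.9432091  207.34300836]
[0.4829 0.0499 0.1882]
[ 0.5058 -0.0208  0.1911]
[0.5062 0.0347 0.1212]
cm [ 0.11 -0.36  5.58] rotdeg [ 0.02 -0.06 -0.01]
```

```bash
python3 -c "
from h import *
im=env.get_image('side'); P=pts(im)
cv2.imwrite('pics/b.png',cv2.resize(im['pixels'][60:240,150:390],(800,600))[...,::-1])
m=(P[...,2]>.13)&(abs(P[...,0]-.498)<.06)&(abs(P[...,1]-.0265)<.1)
f=(P-[.498,.0265,0])@UX
for a in range(-10,10): 
    k=m&(f>a/100)&(f<(a+1)/100)
    if k.any(): print(a,P[k][:,2].min().round(3),end=' ')
"
```

```text
-10 0.286 -9 0.246 -8 0.244 -7 0.261 -6 0.25 -5 0.188 -4 0.18 -3 0.179 -2 0.256 -1 0.257 0 0.255 1 0.255 2 0.257 3 0.182 4 0.18 5 0.249 6 0.248 7 0.259 8 0.243 9 0.131
```

View pics/b.png

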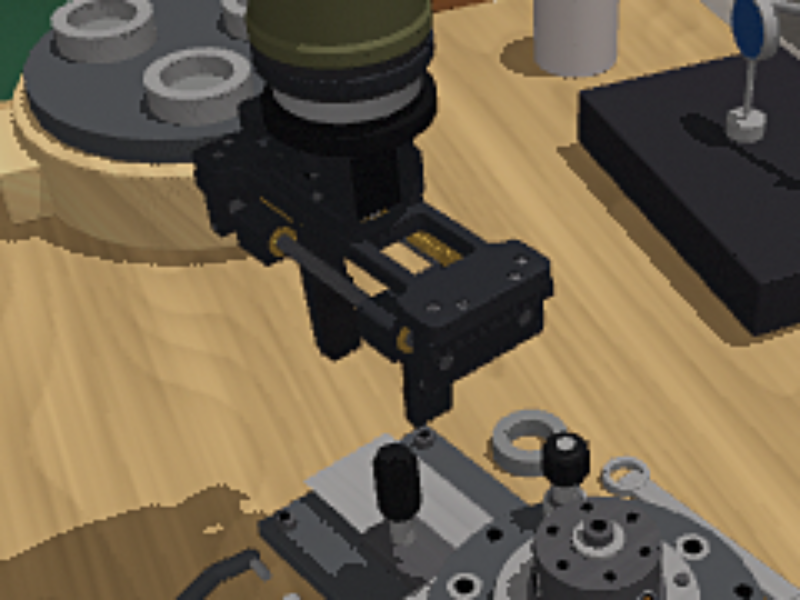

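The picture has the fingertips at about z 0.18, while the state implies 0.141. The sideways positions agree. I'll lower 3 cm, which is safe by either reading, and compare again.

Call:
arm_command:
  deltas:
    - [0.1,-0.3,1,0,0,0,6]
    - [0.1,-0.3,2,0,0,0,6]
    - [0.1,-0.3,3,0,0,0,6]
    - [0.1,-0.3,3,0,0,0,6]
    - [0.1,-0.3,3,0,0,0,6]

```text
t: 2.8
tool_pos: [0.4973, 0.0262, 0.1217]
eef_rot: [-180.0, 0.1, 18.1]
contact_force: [0.5, 1.1, -0.8]
gripper_width: 0.0599
finger_force: 0.0
```

```bash
cat >> h.py <<'E'
def tips(im,c,w=.1):
    P=pts(im); r=(P-np.array(c)); f=r@UX; g=r@UY
    m=(P[...,2]>.09)&(abs(g)<.03)&(abs(f)<w)
    for a in range(-60,60,6):
        k=m&(f>a/1e3)&(f<(a+6)/1e3)
        if k.any(): print(a,P[k][:,2].min().round(3),end='; ')
    print()
E
python3 -c "
from h import *
s=env.observe();print(s['tool_pos'],s['t'])
im=env.get_image('side');tips(im,[.498,.0265,0]);im=env.get_image('top')
P=pts(im);r=P-s['tool_pos'];k=(P[...,2]>.15)&(abs(r[...,0])<.15)&(abs(r[...,1])<.15)
print(s['tool_pos'],np.percentile(P[k][:,2],[1,50,99]))
go([.498,.0265,.097])"
```

```text
[0.49728049 0.02619097 0.12171476] 2.8
-60 0.236; -54 0.199; -48 0.16; -42 0.149; -36 0.148; -30 0.15; -24 0.226; -18 0.226; -12 0.103; -6 0.091; 0 0.091; 6 0.09; 12 0.095; 18 0.224; 24 0.167; 30 0.149; 36 0.151; 42 0.154; 48 0.235; 54 0.215; 
[0.49728049 0.02619097 0.12171476] [0.25307342 0.69074479 0.98132862]
cm [ 0.03 -0.02  2.53] rotdeg [ 0.01 -0.01  0.04]
```

The 38 mm offset repeats: the true tool height is about the state z plus 0.038, and the gripper's own dimensions match. I'll go by the images, still descending in steps and watching the force.

Call:
arm_command:
  deltas:
    - [0,0,1,0,0,0,6]
    - [0,0,2,0,0,0,6]
    - [0,0,3,0,0,0,6]
    - [0,0,3.8,0,0,0,6]
    - [0,0,4,0,0,0,6]
    - [0,0,4,0,0,0,6]

```text
t: 3.5
tool_pos: [0.4973, 0.0262, 0.0817]
eef_rot: [-180.0, 0.1, 18.2]
contact_force: [0.2, 0.1, -0.7]
gripper_width: 0.0604
finger_force: 0.0
```

```bash
python3 -c "
from h import *
s=env.observe();print(s['tool_pos'],s['contact_force'])
im=env.get_image('side');tips(im,[.498,.0265,0])
cv2.imwrite('pics/c.png',cv2.resize(im['pixels'][130:250,200:360],(800,600))[...,::-1])"
```

```text
[0.49729631 0.02622975 0.08165403] [ 0.17168467  0.1031006  -0.7138968 ]
-60 0.195; -54 0.196; -48 0.115; -42 0.108; -36 0.107; -30 0.11; -24 0.186; -18 0.185; -12 0.104; -6 0.091; 0 0.09; 6 0.09; 12 0.184; 18 0.186; 24 0.116; 30 0.109; 36 0.112; 42 0.114; 48 0.195; 54 0.177;
```

View pics/c.png

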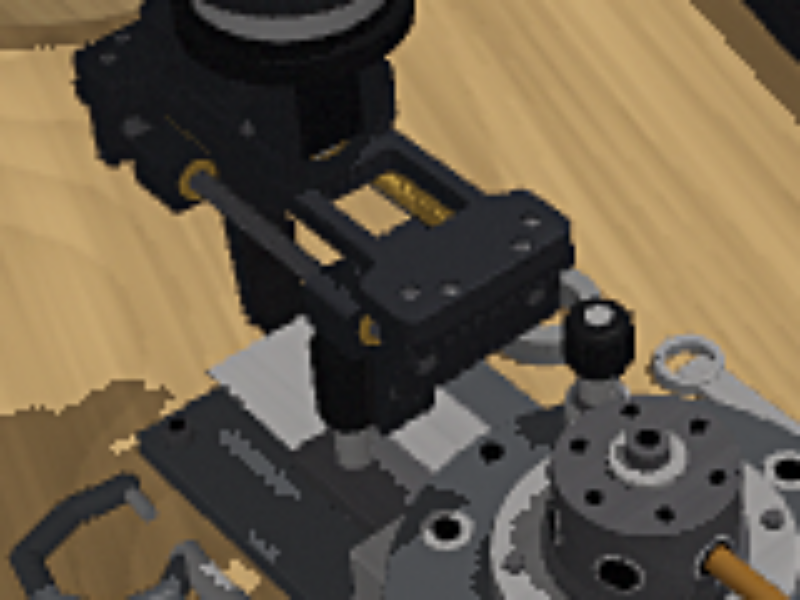

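The grip stands between the fingers, confirming the offset. The knob is at (600,335) and the lap is in the port at (715,560). I'll lower 2 cm and close.

Call:
arm_command:
  deltas:
    - [0,0,1,0,0,0,6]
    - [0,0,2,0,0,0,6]
    - [0,0,2,0,0,0,2]
    - [0,0,2,0,0,0,2]
    - [0,0,2,0,0,0,2]
    - [0,0,2,0,0,0,2]
    - [0,0,2,0,0,0,2]
  grip_force: 20

```text
t: 4.25
tool_pos: [0.4975, 0.0272, 0.0624]
eef_rot: [-179.9, -0.0, 18.2]
contact_force: [0.2, 1.7, 0.2]
gripper_width: 0.0243
finger_force: 20.0
```

Call:
arm_command:
  deltas:
    - [0,-0.5,0,0,0,0,2]
    - [0,-1,0,0,0,0,2]
    - [0,-1.5,0,0,0,0,2]
    - [0,-2,0,0,0,0,2]
    - [0,-2.5,0,0,0,0,2]
    - [0,-3,0,0,0,0,2]
    - [0,-3.5,0,0,0,0,2]
    - [0,-3.5,0,0,0,0,2]
    - [0,-3.5,0,0,0,0,2]

```text
t: 5.15
tool_pos: [0.4873, 0.0583, 0.0624]
eef_rot: [179.9, -0.0, 18.1]
contact_force: [1.5, -3.4, 0.3]
gripper_width: 0.0246
finger_force: 20.0
```

Call:
arm_command:
  deltas:
    - [0,0,0,0,0,0,5]
    - [0,0,0,0,0,0,5]
    - [0,0,0,0,0,0,5]
    - [0,0,-1.5,0,0,0,5]
    - [0,0,-3.5,0,0,0,4.5]
    - [0,0,-5.5,0,0,0,4.5]
    - [0,0,-7,0,0,0,4.5]
    - [0,0,-7,0,0,0,4.5]

```text
t: 5.95
tool_pos: [0.4878, 0.0602, 0.1337]
eef_rot: [-180.0, -0.2, 18.2]
contact_force: [0.0, 0.0, -0.0]
gripper_width: 0.0447
finger_force: 0.0
```

```bash
python3 -c "
from h import *
im=env.get_image('side');P=pts(im)
e=np.array([.5713,.0189,0]);r=np.linalg.norm((P-e)[...,:2],axis=-1)
m=(r<.022)&(P[...,2]>.1235)&(P[...,2]<.134)
q=P[m];print(m.sum(),q.mean(0),q.min(0),q.max(0))
e=np.array([.4883,.0576,0]);r=np.linalg.norm((P-e)[...,:2],axis=-1)
m=(r<.02)&(P[...,2]>.115)&(P[...,2]<.127);q=P[m];print('grip',m.sum(),q.mean(0),q.min(0),q.max(0))
print(env.observe()['tool_pos'])
go([.5713,.0189,.132])"
```

```text
123 [0.57461951 0.01681273 0.12945365] [0.5632097  0.00562282 0.12381061] [0.58793288 0.03031043 0.13357934]
grip 105 [0.49090439 0.05687314 0.12101202] [0.48004868 0.04785165 0.11545191] [0.50184864 0.07029303 0.12470815]
[0.48710454 0.05999175 0.13272118]
cm [6.72 6.53 0.08] rotdeg [-0.01 -0.11  0.07]
```

Call:
arm_command:
  deltas:
    - [2,2,0,0,0,0,4.5]
    - [5,5,0,0,0,0,4.5]
    - [6.7,6.5,0,0,0,0,4.5]
    - [6.7,6.5,0,0,0,0,4.5]
    - [6.7,6.5,1.5,0,0,0,4.5]
    - [6.7,6.5,2.5,0,0,0,4.5]
    - [6.7,6.5,3,0,0,0,4.5]
    - [6.7,6.5,3,0,0,0,4.5]
    - [6.7,6.5,3,0,0,0,4.5]

```text
t: 6.9
tool_pos: [0.5704, 0.0189, 0.1022]
eef_rot: [-180.0, 0.0, 18.2]
contact_force: [-0.0, -0.9, -0.3]
gripper_width: 0.045
finger_force: 0.0
```

```bash
python3 -c "
from h import *
im=env.get_image('side');go([.571,.0185,.073])
cv2.imwrite('pics/d.png',cv2.resize(im['pixels'][130:250,220:380],(800,600))[...,::-1])"
```

```text
cm [0.02 0.04 2.95] rotdeg [ 0.01 -0.03  0.06]
```

View pics/d.png

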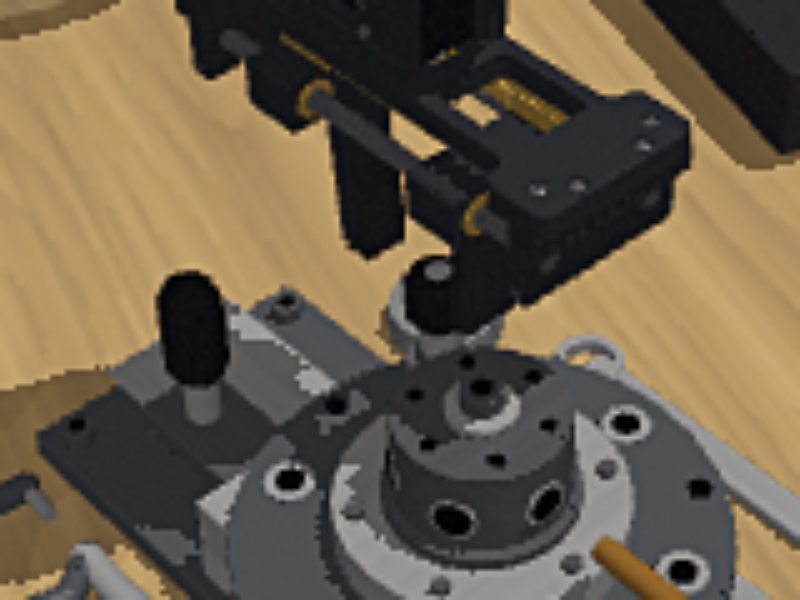

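The lap at (600,550) is now clear of the body, and the knob at (437,295) is centred under the fingers. I'll descend and grip it.

Call:
arm_command:
  deltas:
    - [0,0,1,0,0,0,4.5]
    - [0,0,2,0,0,0,4.5]
    - [0,0,2.9,0,0,0,4.5]
    - [0,0,2.9,0,0,0,4.5]
    - [0,0,2.9,0,0,0,2]
    - [0,0,2.9,0,0,0,2]
    - [0,0,2.9,0,0,0,2]
    - [0,0,2.9,0,0,0,2]
    - [0,0,2.9,0,0,0,2]
  grip_force: 40

```text
t: 7.85
tool_pos: [0.571, 0.0182, 0.0735]
eef_rot: [180.0, -0.0, 18.1]
contact_force: [0.5, -1.0, 0.9]
gripper_width: 0.0239
finger_force: 40.0
```

Now lift 12 mm.

Call:
arm_command:
  deltas:
    - [0,0,-0.4,0,0,0,2]
    - [0,0,-0.8,0,0,0,2]
    - [0,0,-1.2,0,0,0,2]
    - [0,0,-1.2,0,0,0,2]
    - [0,0,-1.2,0,0,0,2]

```text
t: 8.35
tool_pos: [0.57, 0.0184, 0.0848]
eef_rot: [-180.0, 0.1, 18.1]
contact_force: [0.9, -0.9, -10.1]
gripper_width: 0.0236
finger_force: 40.0
```

```bash
python3 -c "
from h import *
import numpy as np
p=env.observe()['tool_pos'];print(p)
# arc in tool axes (x_tool=UY, y_tool=UX), from 150 to 90 deg, and overshoot-free
for a in range(150,85,-6):
    d=.074*np.array([np.sin(np.radians(a))-.5,np.cos(np.radians(a))-np.cos(np.radians(150))]);print(a,(d*100).round(2))
ax=p-.074*(np.cos(np.radians(150))*UX+np.sin(np.radians(150))*UY);print('axis',ax,'goal',ax+.074*UY)"
```

```text
[0.5699818  0.01841856 0.08483538]
150 [-0.  0.]
144 [0.65 0.42]
138 [1.25 0.91]
132 [1.8  1.46]
126 [2.29 2.06]
120 [2.71 2.71]
114 [3.06 3.4 ]
108 [3.34 4.12]
102 [3.54 4.87]
96 [3.66 5.64]
90 [3.7  6.41]
axis [ 0.55472479 -0.05399097  0.08483538] goal [ 0.62506179 -0.03099917  0.08483538]
```

Call:
arm_command:
  deltas:
    - [0.65,0.4,0,0,0,0,2]
    - [1.25,0.9,0,0,0,0,2]
    - [1.8,1.45,0,0,0,0,2]
    - [2.3,2.05,0,0,0,0,2]
    - [2.7,2.7,0,0,0,0,2]
    - [3.05,3.4,0,0,0,0,2]
    - [3.35,4.1,0,0,0,0,2]
    - [3.55,4.9,0,0,0,0,2]
    - [3.65,5.65,0,0,0,0,2]
    - [3.7,6.4,0,0,0,0,2]

```text
t: 9.35
tool_pos: [0.6258, -0.0311, 0.0852]
eef_rot: [-180.0, 0.0, 18.1]
contact_force: [-3.0, 0.3, -10.6]
gripper_width: 0.0236
finger_force: 40.0
```

Call:
arm_command:
  deltas:
    - [0,0,0,0,0,0,2]
    - [0,0,0,0,0,0,2]

```text
t: 9.55
tool_pos: [0.6262, -0.0323, 0.0854]
eef_rot: [179.9, -0.0, 18.1]
contact_force: [-1.2, -2.3, -10.8]
gripper_width: 0.0234
finger_force: 40.0
```

```bash
python3 -c "
from h import *
go([.6255,-.0305,.0848]);print(env.observe()['tool_pos'])"
```

```text
cm [-0.01 -0.19  0.06] rotdeg [ 0.11 -0.03 -0.03]
[ 0.62620363 -0.03231982  0.08536338]
```

Call:
arm_command:
  deltas:
    - [0,-0.1,0,0,0,0,2]
    - [0,-0.1,0.3,0,0,0,2]
    - [0,-0.1,0.6,0,0,0,2]
    - [0,-0.1,0.9,0,0,0,2]
    - [0,-0.1,1.1,0,0,0,2]
    - [0,-0.1,1.1,0,0,0,2]

```text
t: 10.15
tool_pos: [0.6255, -0.0299, 0.0741]
eef_rot: [180.0, 0.0, 18.1]
contact_force: [-2.6, -2.8, -8.7]
gripper_width: 0.0236
finger_force: 40.0
```

Call:
arm_command:
  deltas:
    - [0,0,0,0,0,0,4.5]
    - [0,0,0,0,0,0,4.5]
    - [0,0,0,0,0,0,4.5]
    - [0,0,-1.5,0,0,0,4.5]
    - [0,0,-3.5,0,0,0,4.5]
    - [0,0,-5.5,0,0,0,4.5]
    - [0,-2,-6,0,0,0,4.5]
    - [-2,-6,-6,0,0,0,4.5]
    - [-4,-10,-6,0,0,0,4.5]
    - [-4,-10,-6,0,0,0,4.5]

```text
t: 11.15
tool_pos: [0.5521, 0.0595, 0.1357]
eef_rot: [-179.7, 0.1, 18.7]
contact_force: [-0.0, 1.3, -0.2]
gripper_width: 0.045
finger_force: 0.0
```

```bash
python3 -c "
from h import *
for n in('side','top'):
    im=env.get_image(n);P=pts(im)
    e=np.array([.6257,-.0305,0]);r=np.linalg.norm((P-e)[...,:2],axis=-1)
    m=(r<.018)&(P[...,2]>.122)&(P[...,2]<.15)&(im['pixels'].max(-1)<70);q=P[m]
    print(n,m.sum(),np.median(q,0).round(4),q.min(0).round(4),q.max(0).round(4))
    if n=='side': cv2.imwrite('pics/e.png',cv2.resize(im['pixels'][130:250,230:390],(800,600))[...,::-1])
go([.4875,.0585,.132])"
```

```text
side 119 [ 0.6264 -0.0336  0.1293] [ 0.6171 -0.0426  0.1221] [ 0.6406 -0.0189  0.1336]
top 30 [ 0.6263 -0.0369  0.1297] [ 0.6168 -0.0411  0.1258] [ 0.6367 -0.0287  0.1318]
cm [-6.45 -2.59  0.36] rotdeg [ 0.01 -0.15  0.18]
```

View pics/e.png

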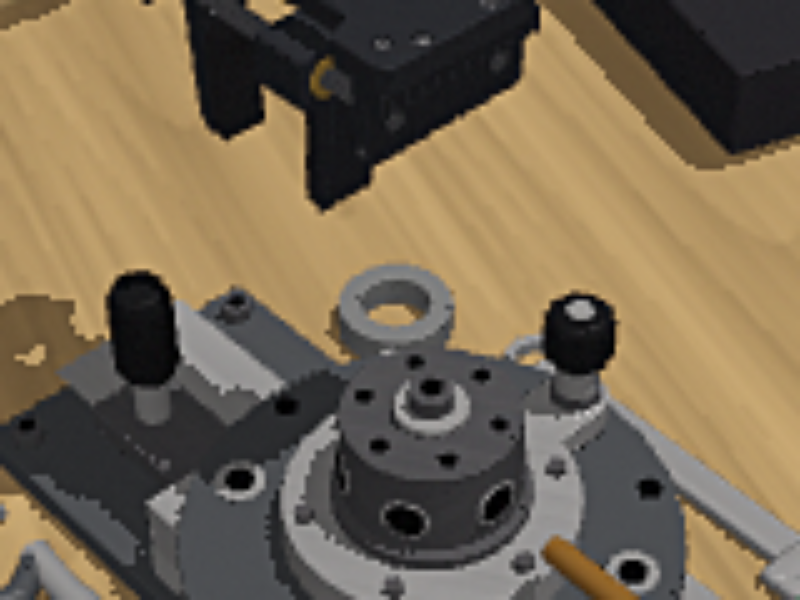

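The knob is back at its down height (0.1293, as before) at the 90° position, so the plunger is in. The lap tip at (560,550) points at the next port. Now to the grip at (145,325).

Call:
arm_command:
  deltas:
    - [-2,-1,0,0,0,0,6]
    - [-5,-2,0,0,0,0,6]
    - [-6.4,-2.6,0,0,0,0,6]
    - [-6.4,-2.6,0,0,0,0,6]
    - [-6.4,-2.6,2,0,0,0,6]
    - [-6.4,-2.6,4,0,0,0,6]
    - [-6.4,-2.6,6,0,0,0,6]
    - [-6.4,-2.6,7.2,0,0,0,6]
    - [-6.4,-2.6,7.2,0,0,0,6]

```text
t: 12.15
tool_pos: [0.4883, 0.0569, 0.0611]
eef_rot: [180.0, 0.0, 18.1]
contact_force: [-0.0, -0.1, 0.2]
gripper_width: 0.0601
finger_force: 0.0
```

Call:
arm_command:
  deltas:
    - [0,0,0,0,0,0,2]
    - [0,0,0,0,0,0,2]
    - [0,0,0,0,0,0,2]
    - [0,0,0,0,0,0,2]
    - [0,0,0,0,0,0,2]
  grip_force: 25

```text
t: 12.65
tool_pos: [0.4875, 0.0582, 0.0627]
eef_rot: [-180.0, -0.1, 18.2]
contact_force: [-0.3, 0.3, 3.3]
gripper_width: 0.0246
finger_force: 25.0
```

Push slowly to 3.4 cm, then check.

Call:
arm_command:
  deltas:
    - [0,0.5,0,0,0,0,2]
    - [0,0.9,0,0,0,0,2]
    - [0,1.3,0,0,0,0,2]
    - [0,1.7,0,0,0,0,2]
    - [0,2.1,0,0,0,0,2]
    - [0,2.5,0,0,0,0,2]
    - [0,2.8,0,0,0,0,2]
    - [0,3.1,0,0,0,0,2]
    - [0,3.4,0,0,0,0,2]
    - [0,3.4,0,0,0,0,2]

```text
t: 13.65
tool_pos: [0.4976, 0.0271, 0.0626]
eef_rot: [-179.9, -0.0, 18.3]
contact_force: [-1.7, 4.7, 6.3]
gripper_width: 0.0242
finger_force: 25.0
```

Call:
arm_command:
  deltas:
    - [0,0.2,0,0,0,0,2]
    - [0,0.4,0,0,0,0,2]
    - [0,0.6,0,0,0,0,2]
    - [0,0.6,0,0,0,0,2]

```text
t: 14.05
tool_pos: [0.4994, 0.0219, 0.0627]
eef_rot: [-179.9, -0.0, 18.3]
contact_force: [-3.1, 5.8, 5.9]
gripper_width: 0.0244
finger_force: 25.0
```

Call:
arm_command:
  deltas:
    - [0,0.2,0,0,0,0,2]
    - [0,0.4,0,0,0,0,2]
    - [0,0.4,0,0,0,0,2]

```text
t: 14.35
tool_pos: [0.4993, 0.022, 0.0626]
eef_rot: [-179.6, -0.0, 18.5]
contact_force: [-4.8, 13.6, 7.3]
gripper_width: 0.0241
finger_force: 25.0
```

Call:
arm_command:
  deltas:
    - [0,0.2,0,0,0,0,2]
    - [0,0.4,0,0,0,0,2]
    - [0,0.4,0,0,0,0,2]

```text
t: 14.65
tool_pos: [0.4994, 0.0221, 0.0626]
eef_rot: [-179.3, 0.0, 18.7]
contact_force: [-9.0, 21.3, 9.3]
gripper_width: 0.0241
finger_force: 25.0
```

It hit a hard stop after 38.2 mm, with the force rising to 23 N and no further motion. I'll ease off, release and lift.

Call:
arm_command:
  deltas:
    - [0,-0.4,0,0,0,0,2]
    - [0,-0.6,0,0,0,0,2]
    - [0,-0.7,0,0,0,0,6]
    - [0,-0.7,0,0,0,0,6]
    - [0,-0.7,0,0,0,0,6]
    - [0,-0.7,0,0,0,0,6]
    - [0,-0.7,-2,0,0,0,6]
    - [0,-0.7,-4.5,0,0,0,6]
    - [0,-0.7,-7.5,0,0,0,6]
    - [-2,-2.5,-10,0,0,0,6]

```text
t: 15.65
tool_pos: [0.4789, 0.028, 0.1636]
eef_rot: [179.9, -0.3, 17.9]
contact_force: [-0.0, 0.5, -0.2]
gripper_width: 0.06
finger_force: 0.0
```

Call:
arm_command:
  deltas:
    - [-1,-4,-2,0,0,0,6]
    - [-1,-6,-4,0,0,0,6]
    - [-1,-6,-4,0,0,0,6]

```text
t: 15.95
tool_pos: [0.4479, 0.0864, 0.2043]
eef_rot: [-179.9, -0.3, 18.4]
contact_force: [0.9, 0.8, -0.0]
gripper_width: 0.0598
finger_force: 0.0
```

```bash
python3 -c "
from h import *
im=env.get_image('side');P=pts(im)
for n,e,lo,hi in(('grip',[.499,.022,0],.115,.127),('knob',[.638,-.068,0],.1235,.15)):
    r=np.linalg.norm((P-np.array(e))[...,:2],axis=-1)
    m=(r<.022)&(P[...,2]>lo)&(P[...,2]<hi);q=P[m];print(n,m.sum(),q.mean(0).round(4),q.max(0).round(4))
cv2.imwrite('pics/f.png',cv2.resize(im['pixels'][130:280,210:410],(800,600))[...,::-1])
S=dict(np.load('side0.npz'));d=np.abs(im['pixels'].astype(int)-S['pixels']).max(-1)>60
t=env.get_image('top');T=dict(np.load('top0.npz'));d=(np.abs(t['pixels'].astype(int)-T['pixels']).max(-1)>60)
o=np.hstack([T['pixels'][140:320,250:510],t['pixels'][140:320,250:510]]);cv2.imwrite('pics/g.png',cv2.resize(o,(800,277))[...,::-1])
print(env.observe()['contact_force'],env.observe()['tool_pos'])"
```

```text
grip 112 [0.5028 0.0206 0.1206] [0.5155 0.0329 0.1253]
knob 143 [ 0.6397 -0.0674  0.1295] [ 0.6535 -0.0524  0.1334]
[-0.41754583 -0.46611211 -0.87658705] [0.44768086 0.08283491 0.2022775 ]
```

View pics/f.png

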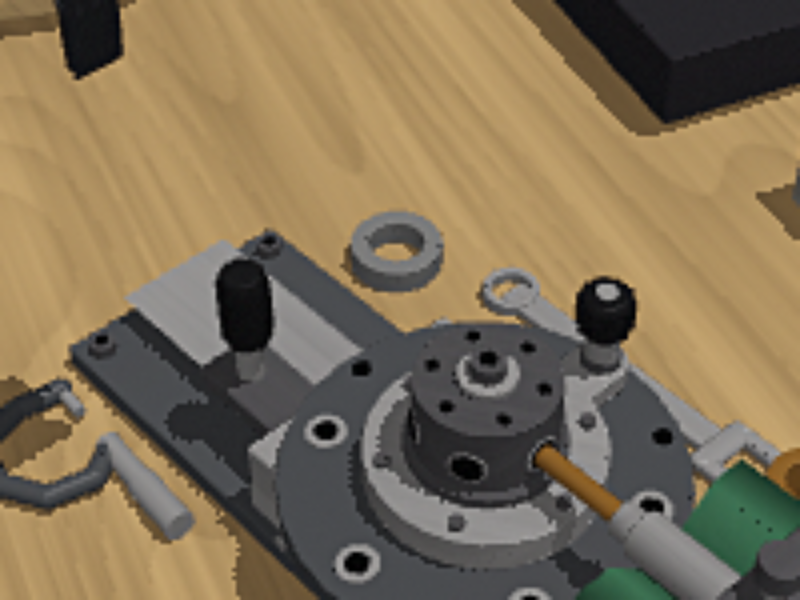

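View pics/g.png

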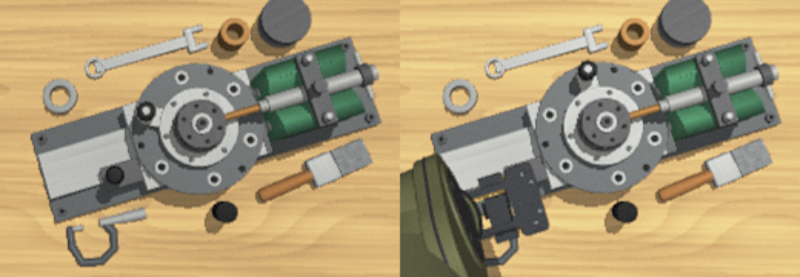

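The lap stands in the new port at (545,458), and the knob is down at 90° (z 0.1295, same as at the start). The bystanders in view have not moved, and the arm is clear of everything.

```bash
python3 -c "
from plant import env
print(env.finish_job())"
```

```text
the job is handed in; nothing more can be done
None
```

The job is handed in at about 16 s: the stage is locked in the next clockwise hole, the carriage is home against its stop with the lap in the new port, everything is released, and no bench part looked moved in the last pictures.

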